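# Hold the nut dispenser's gate half open over the tub

## Task

I want to brush the crumbs out of one of the empty nut dispenser bins: find the bin whose chute has the open tub in front of it, pull its sprung gate up by the knob to half of its travel (never past three quarters) and finish while holding it still there with the gripper. Keep the other two gates shut, and leave the tub, jar, carton and scoop where they are.

Things in the scene. Friction and masses are not known exactly. Their poses are not given: they have to be found in the camera images.
- rack_base (a point): Fixed wooden nut dispenser, 165 mm deep (x), 410 mm wide (y): three empty open-topped bins 130 mm apart, rims 200 mm above the counter. This point: centre of its underside. x points out of its front, away from the robot to within 0.3 rad; z up. On each front a steel gate slides straight up in guides (tops 200 mm up) above a short chute lip.
- knob_a (a point): Centre of the upright black round knob (26 mm across, 30 mm tall) of the gate at the end of the rack towards its -y side: 240 mm above the counter when shut, rising with the gate. It sits on a flat stem 22 mm wide (rack y), 4 mm thick. Otherwise nothing is within 20 mm below its underside, nor within 100 mm beside it.
- gate_a (a joint): Lift of the gate at the end of the rack towards its -y side, m: 0 shut (start), 0.070 fully up, 0.035 half. Spring and weight pull it down: about 5 N shut, 13 N at half, 21 N fully up (1 N more or less); let go, it snaps shut. A pointer on the gate meets the lower of two studs on its guide when shut, the upper at half travel.
- spot_a (a point): Point on the counter below the chute at the end of the rack towards its -y side, 67 mm in front of that gate: one container stands within about 15 mm of each such point.
- knob_b (a point): Centre of the upright black round knob (26 mm across, 30 mm tall) of the gate in the middle: 240 mm above the counter when shut, rising with the gate. It sits on a flat stem 22 mm wide (rack y), 4 mm thick. Otherwise nothing is within 20 mm below its underside, nor within 100 mm beside it.
- gate_b (a joint): Lift of the gate in the middle, m: 0 shut (start), 0.070 fully up, 0.035 half. Spring and weight pull it down: about 5 N shut, 13 N at half, 21 N fully up (1 N more or less); let go, it snaps shut. A pointer on the gate meets the lower of two studs on its guide when shut, the upper at half travel.
- spot_b (a point): Point on the counter below the chute in the middle, 67 mm in front of that gate: one container stands within about 15 mm of each such point.
- knob_c (a point): Centre of the upright black round knob (26 mm across, 30 mm tall) of the gate at the end towards its +y side: 240 mm above the counter when shut, rising with the gate. It sits on a flat stem 22 mm wide (rack y), 4 mm thick. Otherwise nothing is within 20 mm below its underside, nor within 100 mm beside it.
- gate_c (a joint): Lift of the gate at the end towards its +y side, m: 0 shut (start), 0.070 fully up, 0.035 half. Spring and weight pull it down: about 5 N shut, 13 N at half, 21 N fully up (1 N more or less); let go, it snaps shut. A pointer on the gate meets the lower of two studs on its guide when shut, the upper at half travel.
- spot_c (a point): Point on the counter below the chute at the end towards its +y side, 67 mm in front of that gate: one container stands within about 15 mm of each such point.
- tub_mid (a point): Centre, half-way up, of the open empty plastic tub: round, 90 mm across the rim, 60 mm tall, no lid. It stands below one of the three chutes; z is its axis.
- jar_mid (a point): Centre of a squat glass jar closed with a lid, 72 mm across, 62 mm tall, below another chute. Not to be moved.
- carton_mid (a point): Centre of a closed carton, 76 x 76 x 54 mm, below the remaining chute. Not to be moved.
- scoop_mid (a point): Centre of the tray (85 x 60 x 35 mm) of a metal scoop lying on the counter to the robot's right of the rack, its 90 mm handle along its -x. Not to be moved.
Mind the look-alikes: they are no part of the job. Leave any blue or red look-alike of the part that bears tub_mid alone.

How it is judged:
By the outcome, as a careful person would: the job done as asked, in the order asked, and still so for the second after the job is handed in, while the arm keeps its last pose, push and grip.
It also fails if it takes over 38 s, if anything falls off the work surface, if the arm or the gripper's body presses on something with over 40 N, if the wrist force passes 120 N, or if a joint passes its speed limit or range.

## Robot

A 6-joint arm with a two-finger parallel gripper is mounted at the origin on the work surface. World frame = base frame: x ahead of the robot, y to its left, z up, the work surface at z = 0. Lengths are in m, angles in rad, forces in N, time in s.
With the tool pointing down it reaches from about 0.35 to 0.95 m from the base axis. Payload 17.4 kg.
Tool frame: the origin (TCP) lies between the finger pads; the fingertips stand ctrl.tip_reach ahead of it and the grasp point (between the pads) lies 8 mm behind it (ctrl.tip_reach is the distance from the TCP to the fingertips, in m); x points along the fingers, z is the direction in which the jaws open and shut, and the axes are right-handed (so a half turn about x gives the same grasp; the last joint's range is limited). The gripper opens to 93 mm and grips with 3 to 60 N. Pads are 15 mm wide; open, the fingers measure 128 mm over their backs; the gripper's body (75 mm by 188 mm) begins 65 mm behind the grasp point.
Start: joints at [-1.238, 0.116, 1.442, -0, 1.584, -0.038], TCP at [0.245, -0.629, 0.205] pointing down, gripper open.
Joint ranges: [-2.83, 2.83], [-0.83, 2.19], [0.07, 2.5], [-1.14, 4.28], [0.01, 3], [-2.97, 2.97]. Speed limits (rad/s): [1.89, 1.89, 2.22, 3.14, 3.14, 3.14].

## Interface

Orientations are given as a unit quaternion [w, x, y, z].
In Python, from plant import ctrl gives the robot as it stands. The module is installed in compiled form; this text tells all that it offers.
- The arm moves only by the shell command python3 -m creep 'ROWS' [FORCE]. ROWS is JSON, a list of rows, each an object of numbers: "rx", "ry", "rz": the turn, a rotation vector about the tool's x, y, z in rad; "tx", "ty", "tz": the shift along the tool's x, y, z in mm; "gripper": the finger opening in mm, from 0 to 93. A call has 1 to 12 rows; each row is the pose to reach, as a shift and turn from the pose measured when the call began, along the tool's axes at that moment; what a row does not reach only later rows make up. A row lasts 1/8 s, in which the tool goes at most 62.5 mm and 10.7 degrees, less where a joint would pass 70% of its speed; a pose out of reach is approached as far as the arm can. A call with a gripper value outside its range is refused whole. The fingers move at their own pace and stop on an object; FORCE is the grip in N (left out, the last holds). Time passes only in rows, so rows that repeat a pose let the fingers close. It gives the time, the measured TCP pose, the force and the opening at its end, in the units of the state.
- ctrl.read_state(): the state, without advancing time (a new reading comes with each control period).
- ctrl.capture(name): name is "scene" or "top" or "wrist"; returns a dict with "pixels" (400x640x3 uint8, blue, green, red), "z_map" (400x640 float32, m along the optical axis (not along the pixel's ray), 0 where there is no reading), "mtx" (3x3 intrinsics, pixels), "dist_coeffs" ([k1, k2, p1, p2, k3] as OpenCV has them; the pictures are not rectified), "extrinsics" (4x4, takes a point from world to camera coordinates); the wrist camera has in their place "hand_eye" (4x4, takes a point from camera to tool coordinates, whose origin is the TCP and whose axes are the tool frame's). Camera axes: x right, y up, looking along -z (the intrinsics and any distortion apply to the point x, -y, -z); pixel columns grow to the right and rows downward; lengths in m; the calibration is good to about 2 mm. A picture is of the moment at which its call begins: read the wrist's pose just before it.
- ctrl.finish_job(): hands the job in, once; it reports no verdict.
The state is a dict: "time": time; "joint_pos": joint angles; "qvel": joint speeds; "joint_torque": joint torques, N m; "tool_pos": TCP position; "eef_rot": TCP orientation; "ft_force": force on the tool from outside, world axes, zero at the start; "moment": the same for the moment, N m; "grip_width": opening from 0.0 (shut) to 1.0 (fully open).
Only numpy, scipy, OpenCV 4.12 (cv2) and the standard library are available. Lean on these libraries where they do the work, as an engineer would, in place of code of your own. Each camera call takes 0.05 s, during which the arm holds its last target. There are 200 camera calls.

## Working session

There is one attempt and no reset: what is moved stays moved. The work goes in short steps, Python scripts to look and compute and a shell command to move; the robot and the scene stay as the last step left them, time stands still between calls to the robot, and variables do not carry over. Pictures are saved under pics/ and viewed, about 8 in all and at most 12, crops included, and the job is handed in when it is done.

```bash
mkdir -p pics; python3 - <<'E'
from plant import ctrl
import cv2,numpy as np
print(ctrl.tip_reach, ctrl.read_state())
for n in("scene","top"):
    d=ctrl.capture(n); cv2.imwrite(f"pics/{n}0.png",d["pixels"]); np.savez(f"{n}0.npz",**d); print(n,d["mtx"],d["dist_coeffs"],d["extrinsics"])
E
```

```text
0.011 {'time': 0.0, 'joint_pos': array([-1.23780688e+00,  1.16433515e-01,  1.44227641e+00, -2.17714312e-05,
        1.58397584e+00, -3.78020122e-02]), 'qvel': array([-5.70270689e-04,  9.56273079e-04, -5.71672261e-06, -8.44728925e-04,
       -2.72667253e-04,  1.75354308e-03]), 'joint_torque': array([-1.58491464e-03, -7.21256304e+01, -6.22616172e+01,  7.79446936e-02,
        2.36606458e-02, -1.79950389e-04]), 'tool_pos': array([ 0.24450011, -0.62892472,  0.20473365]), 'eef_rot': array([ 0.58328422,  0.3994879 ,  0.58391437, -0.39904003]), 'ft_force': array([-0.28332017,  0.14535926,  0.80018755]), 'moment': array([ 0.02642974,  0.00847629, -0.01863354]), 'grip_width': 1.002397138907644}
scene [[386.92805514   0.         320.83680932]
 [  0.         386.92805514 194.61441516]
 [  0.           0.           1.        ]] [0.03087978 0.         0.         0.         0.        ] [[-0.20228312  0.97923254  0.01360741  0.22855861]
 [-0.52467742 -0.12009562  0.84278743  0.18004207]
 [ 0.82691907  0.16334217  0.53807452 -1.72936679]
 [ 0.          0.          0.          1.        ]]
top [[506.46368921   0.         317.08842363]
 [  0.         506.46368921 204.93163933]
 [  0.           0.           1.        ]] [-0.12162083  0.          0.          0.          0.        ] [[ 0.00702513 -0.99993032  0.0094868  -0.1209464 ]
 [ 0.98176056  0.00869936  0.18992243 -0.65956451]
 [-0.18999172  0.00797954  0.98175326 -1.47903561]
 [ 0.          0.          0.          1.        ]]
```

View pics/scene0.png

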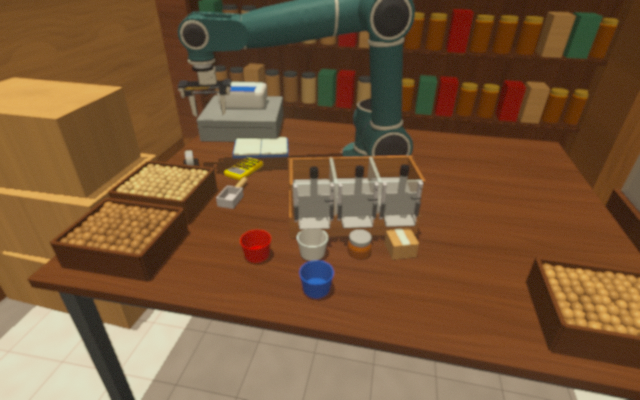

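View pics/top0.png

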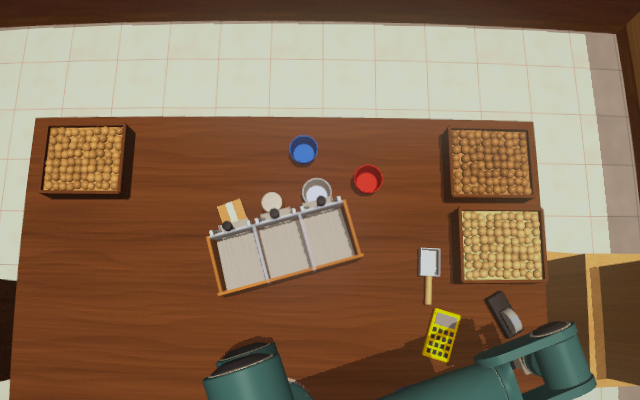

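The white open tub (scene 313,244; top 316,190) stands in front of the bin at the robot's right end, the -y end, so the gate is gate_a, with its knob at top (321,201) and scene (314,172). The jar is in front of the middle chute and the carton in front of the +y one. The red and blue tubs are decoys.

```bash
cat > h.py <<'E'
import cv2,numpy as np
def ray(d,uv,E=None):
    n=cv2.undistortPoints(np.array([[uv]],float),d["mtx"],d["dist_coeffs"])[0,0]
    v=np.array([n[0],-n[1],-1.]); E=d["extrinsics"]; R=E[:3,:3]
    return -R.T@E[:3,3], R.T@v
def cloud(d,E=None):
    h,w=d["z_map"].shape; uv=np.stack(np.meshgrid(np.arange(w),np.arange(h)),-1).reshape(-1,1,2).astype(float)
    n=cv2.undistortPoints(uv,d["mtx"],d["dist_coeffs"])[:,0]; z=d["z_map"].reshape(-1,1)
    P=np.c_[n[:,:1],-n[:,1:],-np.ones(len(n))]*z; E=d["extrinsics"]
    return ((P-E[:3,3])@E[:3,:3]).reshape(h,w,3)
E
python3 - <<'E'
from h import *
for n in("scene","top"):
    d=np.load(n+"0.npz"); P=cloud(d); px=d["pixels"]
    m=(px.max(2)<75)&(P[...,2]>.222)&(P[...,2]<.28)&(P[...,0]>.45)&(P[...,0]<1)&(abs(P[...,1])<.4)&(d["z_map"]>0)
    k,l,s,c=cv2.connectedComponentsWithStats(m.astype(np.uint8))
    for i in range(1,k):
        if s[i,4]>15:
            q=P[l==i]; o,v=ray(d,c[i]); 
            print(n,s[i],c[i].round(1),q.mean(0).round(4),q.min(0).round(3),q.max(0).round(3),"z.24:",(o+v*(.24-o[2])/v[2]).round(4),"z.255",(o+v*(.255-o[2])/v[2]).round(4))
E
```

```text
scene [400 165   9  12  88] [404.  170.1] [0.5748 0.1235 0.2445] [0.561 0.112 0.225] [0.581 0.135 0.256] z.24: [0.5663 0.1239 0.24  ] z.255 [0.5945 0.1227 0.255 ]
scene [310 167   8  12  81] [313.5 172.3] [ 0.646  -0.1245  0.2448] [ 0.632 -0.134  0.229] [ 0.653 -0.115  0.256] z.24: [ 0.6376 -0.1263  0.24  ] z.255 [ 0.6637 -0.1206  0.255 ]
scene [355 166   9  11  81] [359.2 171.2] [ 6.099e-01 -2.000e-04  2.446e-01] [ 0.594 -0.012  0.227] [0.618 0.01  0.256] z.24: [ 0.6016 -0.0009  0.24  ] z.255 [0.6287 0.0014 0.255 ]
top [317 197   8   9  33] [320.  201.2] [ 0.6347 -0.1219  0.2504] [ 0.626 -0.133  0.229] [ 0.645 -0.114  0.261] z.24: [ 0.6369 -0.1221  0.24  ] z.255 [ 0.6338 -0.1218  0.255 ]
top [270 209   9   9  38] [273.7 213.4] [0.6    0.0011 0.2529] [ 0.591 -0.011  0.231] [0.611 0.011 0.261] z.24: [0.6023 0.0021 0.24  ] z.255 [0.5997 0.0009 0.255 ]
top [222 222  11   9  72] [227.  225.9] [0.5653 0.1242 0.2529] [0.555 0.113 0.228] [0.575 0.138 0.262] z.24: [0.5672 0.1264 0.24  ] z.255 [0.565  0.1239 0.255 ]
```

```bash
python3 - <<'E'
import cv2,numpy as np
a=cv2.imread("pics/scene0.png")[150:265,270:440]; b=cv2.imread("pics/top0.png")[165:305,195:375]
cv2.imwrite("pics/crop.png",np.vstack([cv2.resize(a,(500,338),interpolation=3),cv2.resize(b,(500,262),interpolation=3)]))
E
```

```text
(no output)
```

View pics/crop.png

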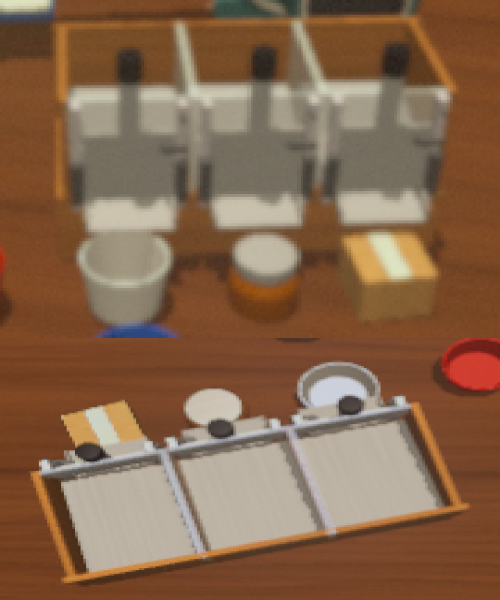

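```bash
cat > go.py <<'E'
import sys,numpy as np
from plant import ctrl
from scipy.spatial.transform import Rotation as R
def go(p,yaw=.27,jaw='y'):
    s=ctrl.read_state(); q=s["eef_rot"]; T=R.from_quat([*q[1:],q[0]]).as_matrix()
    x=np.array([0,0,-1.]); best=None
    a=yaw+(np.pi/2 if jaw=='y' else 0)
    for sg in(1,-1):
        z=sg*np.array([np.cos(a),np.sin(a),0]); G=np.c_[x,np.cross(z,x),z]
        r=R.from_matrix(T.T@G).as_rotvec()
        print("jaw",jaw,sg,"rot",r.round(3))
    print("t",s["time"],"pos",s["tool_pos"].round(4),"x",T[:,0].round(3),"z",T[:,2].round(3),"shift mm",(T.T@(np.array(p)-s["tool_pos"])*1000).round(1),"F",s["ft_force"].round(1),"w",s["grip_width"],"j",s["joint_pos"].round(2))
if __name__=="__main__":
    p=[float(v) for v in sys.argv[1:4]]; go(p); go(p,jaw='x')
E
python3 go.py .637 -.1235 .33
```

```text
jaw y 1 rot [-3.041e+00 -0.000e+00 -2.000e-03]
jaw y -1 rot [ 0.101 -0.001  0.   ]
t 0.1 pos [ 0.2445 -0.6289  0.2048] x [-0.     0.001 -1.   ] z [ 0.362 -0.932 -0.001] shift mm [-124.9  549.  -329. ] F [-0.   0.1  0.4] w 0.9978132910818893 j [-1.24  0.12  1.44  0.    1.58 -0.04]
jaw x 1 rot [-1.47e+00 -1.00e-03 -1.00e-03]
jaw x -1 rot [ 1.672e+00 -1.000e-03  1.000e-03]
t 0.1 pos [ 0.2445 -0.6289  0.2048] x [-0.     0.001 -1.   ] z [ 0.362 -0.932 -0.001] shift mm [-124.9  549.  -329. ] F [-0.   0.1  0.4] w 0.9978132910818893 j [-1.24  0.12  1.44  0.    1.58 -0.04]
```

```bash
python3 -m creep '[{"tx":-50},{"tx":-100},{"tx":-125,"ty":30,"tz":-18,"rx":0.02,"gripper":70},{"tx":-125,"ty":80,"tz":-48,"rx":0.04,"gripper":70},{"tx":-125,"ty":130,"tz":-78,"rx":0.06,"gripper":70},{"tx":-125,"ty":180,"tz":-108,"rx":0.08,"gripper":70},{"tx":-125,"ty":230,"tz":-138,"rx":0.1,"gripper":70},{"tx":-125,"ty":280,"tz":-168,"rx":0.1,"gripper":70},{"tx":-125,"ty":330,"tz":-198,"rx":0.1,"gripper":70},{"tx":-125,"ty":380,"tz":-228,"rx":0.1,"gripper":70},{"tx":-125,"ty":430,"tz":-258,"rx":0.1,"gripper":70},{"tx":-125,"ty":480,"tz":-288,"rx":0.1,"gripper":70}]' 40; python3 go.py .637 -.1235 .33
```

```text
jaw y 1 rot [-3.041e+00 -0.000e+00 -2.000e-03]
jaw y -1 rot [ 0.101 -0.001  0.   ]
t 0.1 pos [ 0.2445 -0.6289  0.2048] x [-0.     0.001 -1.   ] z [ 0.362 -0.932 -0.001] shift mm [-124.9  549.  -329. ] F [-0.   0.1  0.4] w 0.9978132910818893 j [-1.24  0.12  1.44  0.    1.58 -0.04]
jaw x 1 rot [-1.47e+00 -1.00e-03 -1.00e-03]
jaw x -1 rot [ 1.672e+00 -1.000e-03  1.000e-03]
t 0.1 pos [ 0.2445 -0.6289  0.2048] x [-0.     0.001 -1.   ] z [ 0.362 -0.932 -0.001] shift mm [-124.9  549.  -329. ] F [-0.   0.1  0.4] w 0.9978132910818893 j [-1.24  0.12  1.44  0.    1.58 -0.04]invalid input at $[0]: expected keys rx, ry, rz, tx, ty, tz, gripper
```

```bash
python3 -m creep '[{"rx":0,"ry":0,"rz":0,"ty":0,"tz":0,"tx":-50,"gripper":70},{"rx":0,"ry":0,"rz":0,"ty":0,"tz":0,"tx":-100,"gripper":70},{"ry":0,"rz":0,"tx":-125,"ty":30,"tz":-18,"rx":0.02,"gripper":70},{"ry":0,"rz":0,"tx":-125,"ty":80,"tz":-48,"rx":0.04,"gripper":70},{"ry":0,"rz":0,"tx":-125,"ty":130,"tz":-78,"rx":0.06,"gripper":70},{"ry":0,"rz":0,"tx":-125,"ty":180,"tz":-108,"rx":0.08,"gripper":70},{"ry":0,"rz":0,"tx":-125,"ty":230,"tz":-138,"rx":0.1,"gripper":70},{"ry":0,"rz":0,"tx":-125,"ty":280,"tz":-168,"rx":0.1,"gripper":70},{"ry":0,"rz":0,"tx":-125,"ty":330,"tz":-198,"rx":0.1,"gripper":70},{"ry":0,"rz":0,"tx":-125,"ty":380,"tz":-228,"rx":0.1,"gripper":70},{"ry":0,"rz":0,"tx":-125,"ty":430,"tz":-258,"rx":0.1,"gripper":70},{"ry":0,"rz":0,"tx":-125,"ty":480,"tz":-288,"rx":0.1,"gripper":70}]' 40; python3 go.py .637 -.1235 .33
```

```text
time: 1.6
tool_pos: [0.5884, -0.185, 0.3299]
eef_rot: [0.563, 0.428, 0.563, -0.428]
ft_force: [0.7, -0.6, 0.6]
grip_width: 0.747
jaw y 1 rot [-3.141e+00 -0.000e+00 -2.000e-03]
jaw y -1 rot [ 0.001 -0.001  0.   ]
t 1.6 pos [ 0.5884 -0.185   0.3299] x [-0.001  0.001 -1.   ] z [ 0.268 -0.964 -0.001] shift mm [ -0.1  63.2 -46.2] F [ 0.7 -0.6  0.6] w 0.7474497844506512 j [-0.35 -0.02  1.38  0.    1.78  0.95]
jaw x 1 rot [-1.57e+00 -1.00e-03 -1.00e-03]
jaw x -1 rot [ 1.572e+00 -1.000e-03  1.000e-03]
t 1.6 pos [ 0.5884 -0.185   0.3299] x [-0.001  0.001 -1.   ] z [ 0.268 -0.964 -0.001] shift mm [ -0.1  63.2 -46.2] F [ 0.7 -0.6  0.6] w 0.7474497844506512 j [-0.35 -0.02  1.38  0.    1.78  0.95]
```

```bash
python3 -m creep '[{"rx":0,"ry":0,"rz":0,"tx":0,"ty":32,"tz":-23,"gripper":70},{"rx":0,"ry":0,"rz":0,"tx":0,"ty":63,"tz":-46,"gripper":70},{"rx":0,"ry":0,"rz":0,"tx":0,"ty":63,"tz":-46,"gripper":70}]' 
python3 - <<'E'
from plant import ctrl
from h import *
from scipy.spatial.transform import Rotation as R
s=ctrl.read_state(); d=ctrl.capture("wrist"); q=s["eef_rot"]; T=np.eye(4); T[:3,:3]=R.from_quat([*q[1:],q[0]]).as_matrix(); T[:3,3]=s["tool_pos"]
d["extrinsics"]=np.linalg.inv(T@d["hand_eye"]); np.savez("wrist0.npz",**d); cv2.imwrite("pics/wrist0.png",d["pixels"])
P=cloud(d); print(s["tool_pos"],s["grip_width"])
m=(P[...,2]>.225)&(P[...,2]<.275)&(d["pixels"].max(2)<80)&(d["z_map"]>0)
k,l,st,c=cv2.connectedComponentsWithStats(m.astype(np.uint8))
for i in range(1,k):
    if st[i,4]>60:
        o,v=ray(d,c[i]);print(st[i],c[i],P[l==i].mean(0).round(4),P[l==i].min(0).round(3),P[l==i].max(0).round(3),(o+v*(.255-o[2])/v[2]).round(4))
E
```

```text
time: 1.98
tool_pos: [0.6378, -0.1218, 0.3288]
eef_rot: [0.563, 0.427, 0.564, -0.427]
ft_force: [-0.0, 0.1, -0.2]
grip_width: 0.754
[ 0.63782165 -0.12180059  0.32884526] 0.753937706456275
[311 179  32  39 991] [326.90312815 198.20585267] [ 0.6408 -0.1264  0.2508] [ 0.626 -0.139  0.227] [ 0.651 -0.115  0.256] [ 0.6419 -0.126   0.255 ]
[   0  181   45   37 1243] [ 20.30893001 198.89943685] [0.57   0.116  0.2451] [0.554 0.108 0.225] [0.58  0.131 0.256] [0.5753 0.108  0.255 ]
[ 144  180   43   39 1196] [164.64381271 198.78093645] [ 0.6056 -0.0055  0.2488] [ 0.59  -0.016  0.225] [0.615 0.009 0.256] [ 0.6081 -0.0077  0.255 ]
```

View pics/wrist0.png

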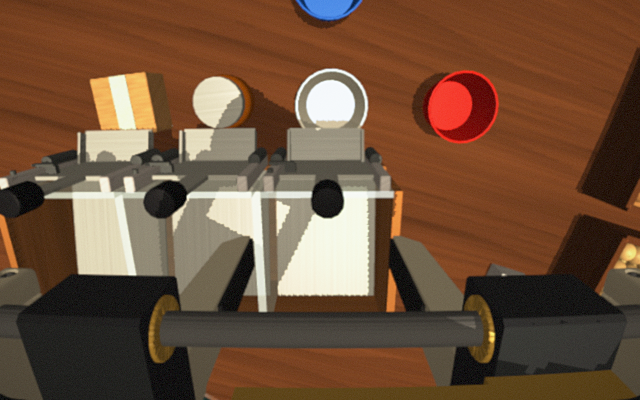

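The wrist view shows knob a at (327,199), between the open fingers, and the open white tub at (331,100) in front of its chute. It agrees with the other two views to within 3 mm. Next I descend around the knob.

```bash
python3 -m creep '[{"rx":0,"ry":0,"rz":0,"tx":25,"ty":0,"tz":3,"gripper":60},{"rx":0,"ry":0,"rz":0,"tx":50,"ty":0,"tz":3,"gripper":60},{"rx":0,"ry":0,"rz":0,"tx":75,"ty":0,"tz":3,"gripper":60},{"rx":0,"ry":0,"rz":0,"tx":97,"ty":0,"tz":3,"gripper":60},{"rx":0,"ry":0,"rz":0,"tx":97,"ty":0,"tz":3,"gripper":60},{"rx":0,"ry":0,"rz":0,"tx":97,"ty":0,"tz":3,"gripper":60}]' 
python3 - <<'E'
from plant import ctrl
from h import *
from scipy.spatial.transform import Rotation as R
d=ctrl.capture("wrist");e=ctrl.capture("scene"); np.savez("scene1.npz",**e)
cv2.imwrite("pics/w1.png",np.vstack([cv2.resize(d["pixels"][100:400,120:520],(500,375)),cv2.resize(e["pixels"][140:220,260:440],(500,222),interpolation=3)]))
E
python3 go.py .639 -.125 .232 | head -3
```

```text
time: 2.78
tool_pos: [0.638, -0.126, 0.2333]
eef_rot: [0.563, 0.428, 0.564, -0.427]
ft_force: [0.5, -0.0, 0.6]
grip_width: 0.645
jaw y 1 rot [-3.139e+00  0.000e+00 -1.000e-03]
jaw y -1 rot [ 0.002 -0.001 -0.   ]
t 2.875 pos [ 0.6381 -0.1259  0.2334] x [-0.     0.001 -1.   ] z [ 0.269 -0.963 -0.001] shift mm [ 1.4  1.1 -0.6] F [-0.  -1.3 -0.9] w 0.6423863319637706 j [-0.23  0.06  1.46  0.    1.63  1.06]
```

View pics/w1.png

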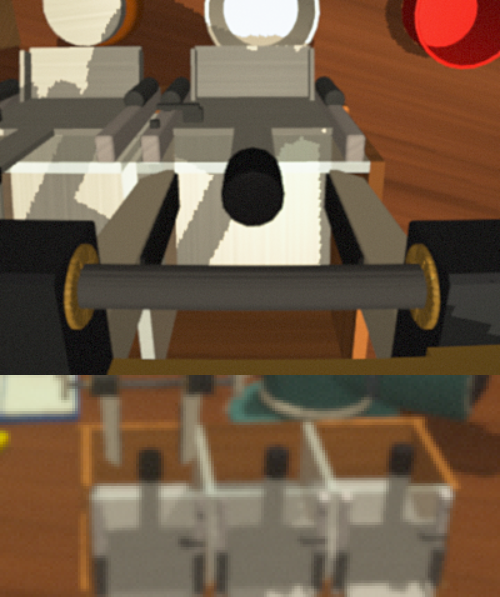

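```bash
python3 - <<'E'
from plant import ctrl
from h import *
from scipy.spatial.transform import Rotation as R
s=ctrl.read_state(); d=ctrl.capture("wrist"); q=s["eef_rot"]; T=np.eye(4); T[:3,:3]=R.from_quat([*q[1:],q[0]]).as_matrix(); T[:3,3]=s["tool_pos"]
d["extrinsics"]=np.linalg.inv(T@d["hand_eye"]); P=cloud(d)
t=(P-T[:3,3])@T[:3,:3]
ok=(d["z_map"]>0)&(abs(t[...,1])<.03)&(abs(t[...,2])<.02)
k=ok&(d["pixels"].max(2)<60)&(t[...,0]<.02)&(t[...,0]>-.05)
q=t[k]; print(len(q),np.percentile(q,[1,50,99],axis=0).round(4))
top=q[q[:,0]<np.percentile(q[:,0],1)+.004]; print("top face",len(top),top.mean(0).round(4),top.min(0).round(4),top.max(0).round(4))
E
```

```text
2431 [[-0.0217 -0.0109 -0.0101]
 [-0.02    0.0043  0.0013]
 [ 0.0052  0.0119  0.0124]]
top face 1735 [-0.0203  0.0006  0.0013] [-0.0226 -0.0121 -0.0106] [-0.0178  0.012   0.0133]
```

```bash
python3 -m creep '[{"rx":0,"ry":0,"rz":0,"tx":2,"ty":1,"tz":1,"gripper":40},{"rx":0,"ry":0,"rz":0,"tx":2,"ty":1,"tz":1,"gripper":26},{"rx":0,"ry":0,"rz":0,"tx":2,"ty":1,"tz":1,"gripper":15},{"rx":0,"ry":0,"rz":0,"tx":2,"ty":1,"tz":1,"gripper":15},{"rx":0,"ry":0,"rz":0,"tx":2,"ty":1,"tz":1,"gripper":15},{"rx":0,"ry":0,"rz":0,"tx":2,"ty":1,"tz":1,"gripper":15},{"rx":0,"ry":0,"rz":0,"tx":2,"ty":1,"tz":1,"gripper":15},{"rx":0,"ry":0,"rz":0,"tx":2,"ty":1,"tz":1,"gripper":15}]' 55; python3 go.py .639 -.125 .232 | sed -n 3p
```

```text
time: 3.92
tool_pos: [0.6392, -0.1261, 0.2313]
eef_rot: [0.563, 0.428, 0.564, -0.427]
ft_force: [-2.7, 5.0, 0.4]
grip_width: 0.266
t 3.925 pos [ 0.6392 -0.1261  0.2313] x [-0.001  0.002 -1.   ] z [ 0.269 -0.963 -0.002] shift mm [-0.7  0.1 -1.1] F [-2.7  5.   0.4] w 0.26610495720308425 j [-0.23  0.06  1.46  0.    1.62  1.06]
```

Grip closed on the knob (24.7 mm). I'll lift 15 mm first and watch the force.

```bash
python3 -m creep '[{"rx":0,"ry":0,"rz":0,"tx":-4,"ty":0,"tz":0,"gripper":15},{"rx":0,"ry":0,"rz":0,"tx":-8,"ty":0,"tz":0,"gripper":15},{"rx":0,"ry":0,"rz":0,"tx":-12,"ty":0,"tz":0,"gripper":15},{"rx":0,"ry":0,"rz":0,"tx":-15,"ty":0,"tz":0,"gripper":15},{"rx":0,"ry":0,"rz":0,"tx":-15,"ty":0,"tz":0,"gripper":15}]'; python3 go.py .639 -.125 .2663 | sed -n 3p
```

```text
time: 4.55
tool_pos: [0.6392, -0.1261, 0.2464]
eef_rot: [0.563, 0.428, 0.564, -0.427]
ft_force: [0.4, 3.6, -8.9]
grip_width: 0.265
t 4.55 pos [ 0.6392 -0.1261  0.2464] x [-0.001  0.002 -1.   ] z [ 0.269 -0.963 -0.002] shift mm [-19.9   0.1  -1.1] F [ 0.4  3.6 -8.9] w 0.26537068494450394 j [-0.23  0.06  1.44  0.    1.65  1.06]
```

```bash
python3 -m creep '[{"rx":0,"ry":0,"rz":0,"tx":-4,"ty":0,"tz":0,"gripper":15},{"rx":0,"ry":0,"rz":0,"tx":-8,"ty":0,"tz":0,"gripper":15},{"rx":0,"ry":0,"rz":0,"tx":-12,"ty":0,"tz":0,"gripper":15},{"rx":0,"ry":0,"rz":0,"tx":-16,"ty":0,"tz":0,"gripper":15},{"rx":0,"ry":0,"rz":0,"tx":-20,"ty":0,"tz":0,"gripper":15},{"rx":0,"ry":0,"rz":0,"tx":-20,"ty":0,"tz":0,"gripper":15},{"rx":0,"ry":0,"rz":0,"tx":-20,"ty":0,"tz":0,"gripper":15}]'; python3 go.py .639 -.125 .2663 | sed -n 3p
python3 - <<'E'
from plant import ctrl
from h import *
d=ctrl.capture("wrist");e=ctrl.capture("scene"); np.savez("scene2.npz",**e)
a=np.load("scene1.npz")["pixels"]
cr=lambda x:cv2.resize(x[150:265,285:365],(390,560),interpolation=cv2.INTER_CUBIC)
cv2.imwrite("pics/s2.png",np.hstack([cr(a),cr(e["pixels"])]))
cv2.imwrite("pics/w2.png",d["pixels"])
E
```

```text
time: 5.42
tool_pos: [0.6392, -0.1261, 0.2662]
eef_rot: [0.563, 0.428, 0.564, -0.427]
ft_force: [0.9, 3.7, -13.8]
grip_width: 0.266
t 5.425 pos [ 0.6392 -0.1261  0.2662] x [-0.001  0.002 -1.   ] z [ 0.269 -0.963 -0.002] shift mm [-0.1  0.2 -1.1] F [  0.9   3.7 -13.8] w 0.2664687134956463 j [-0.23  0.06  1.41  0.    1.68  1.06]
```

View pics/s2.png

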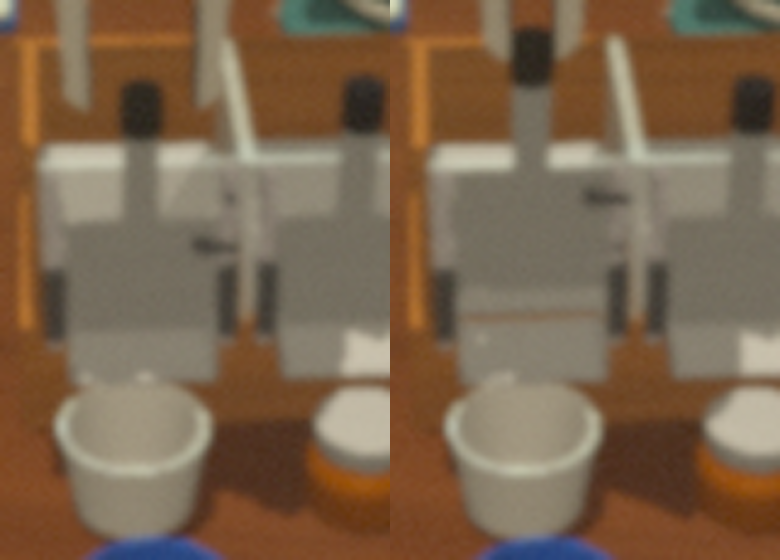

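View pics/w2.png

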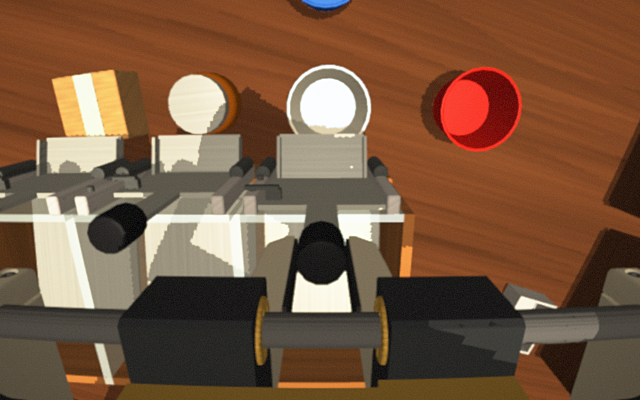

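The gate pointer has risen from crop row 246 to 197, the row of the upper stud. The spring force also fits half travel (13.8 N). The other gates still look shut. I'll do a short hold check, then hand in.

```bash
python3 - <<'E'
from plant import ctrl
for i in range(12): ctrl.capture("scene")
s=ctrl.read_state(); print(s["time"],s["tool_pos"].round(4),s["ft_force"].round(1),s["grip_width"])
print(ctrl.finish_job())
E
```

```text
6.125 [ 0.6392 -0.1261  0.2664] [ -0.5   3.6 -13.4] 0.26410316032784326
the job is handed in; nothing more can be done
None
```

I pulled gate_a to half of its travel and handed the job in at 6.1 s with the gripper still holding it there. It is the gate at the rack's -y end, the one whose chute has the open white tub in front of it.

- **Lift:** the knob is gripped at 55 N. The tool rose 34.9 mm from the shut position, and at its highest reading it stood 35.1 mm up, so the gate stayed well below three quarters (52.5 mm).
- **Position check:** the picture showed the gate's pointer level with the upper stud. The downward pull was 13.4–13.8 N, which fits half travel.
- **Holding still:** over about 0.7 s of holding, the tool moved less than 0.3 mm and the grip did not slip.
- **Everything else:** in the last pictures the middle gate and the +y gate looked shut. The tub, jar and carton looked unmoved. I did not measure the scoop again, but the arm stayed well above it.

Two small differences showed up. The three cameras placed the knob up to 3 mm apart, which a close-up before gripping settled to about 1 mm. A steady side load of about 4 N remained on the grip.

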